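# Take a napkin ring off its holder and lay it at the place setting

## Robot

A 7-joint arm with a two-finger parallel gripper is mounted at the origin on the work surface. World frame = base frame: x ahead of the robot, y to its left, z up, the work surface at z = 0. Lengths are in m, angles in rad, forces in N, time in s.
With the tool pointing down it reaches from about 0.425 to 0.875 m from the base axis. Payload 4.7 kg.
Tool frame: the origin (TCP) lies where the fingers leave the gripper's body, on its centre line; the fingertips stand 70 mm ahead of it and the grasp point (between the pads) lies 51 mm ahead of it; z points along the fingers, y is the line along which they close (so a half turn about z gives the same grasp; the last joint's range is limited). The gripper opens to 87 mm and grips with 3 to 60 N. Pads are 19 mm wide; open, the fingers measure 117 mm over their backs; the gripper's body (75 mm by 190 mm) begins 51 mm behind the grasp point.
Start: joints at [-1.181, 0.321, -0.07, 1.45, 0.023, 1.371, -0.057], TCP at [0.239, 0.605, 0.292] pointing down, gripper open.
Joint ranges: [-2.86, 2.86], [-0.3, 2.09], [-1.38, 1.24], [0.06, 2.45], [-1.56, 4.7], [0.09, 2.05], [-2.69, 2.69]. Speed limits (rad/s): [2.57, 2.57, 3.14, 3.14, 3.14, 3.14, 3.14].

## Interface

Orientations are given as a rotation vector (axis times angle).
In Python, from bench import ctrl gives the robot as it stands.
- The arm moves only by the tool play_rows, never from a script. Its argument "increments" is a list that holds one entry, the list of rows, each a list of 7 numbers: the shift along the tool's x, y, z as a fraction of full scale, then the turn, a rotation vector about the tool's x, y, z as a fraction of full scale, then the gripper command: -1 is shut, 1 is fully open, values between are in proportion. A call has 1 to 8 rows; each row is the pose to reach, as a shift and turn from the pose commanded when the call began, along the tool's axes at that moment; what a row does not reach only later rows make up. Full scale, the value 1, is 0.1 m for a shift and 90 degrees for a turn. A row lasts 1/10 s, in which the tool goes at most 50 mm and 8.59 degrees, less where a joint would pass 70% of its speed; a pose out of reach is approached as far as the arm can. A call with a number of a shift or a turn outside -1 to 1 is refused whole. A call with a gripper value outside its range is refused whole. The fingers move at their own pace and stop on an object; "squeeze" is the grip in N (left out, the last holds). Time passes only in rows, so rows that repeat a pose let the fingers close. It gives the time, the measured TCP pose, the force, the opening and the grip force at its end, in the units of the state.
- ctrl.get_state(): the state, without advancing time (a new reading comes with each control period).
- ctrl.get_image(name): name is "scene" or "side" or "wrist"; returns the picture (420x560x3 uint8, red, green, blue); there is no depth.
- ctrl.get_calibration(name): a dict with "vertical_fov" (degrees; the focal length in pixels is half the picture's height over the tangent of half this angle, whatever the lens; pixels are square), "cx", "cy" (the principal point, pixels), "dist_coeffs" ([k1, k2, p1, p2, k3] as OpenCV has them; the pictures are not rectified), "R" (3x3) and "t" (3): a world point X has camera coordinates R X + t; the wrist camera has in their place "T_tool_cam" (4x4, takes a point from camera to tool coordinates, whose origin is the TCP and whose axes are the flange's). Camera axes: x right, y down, z forward; pixel columns grow to the right and rows downward; lengths in m; the calibration is good to about 2 mm. A picture is of the moment at which its call begins: read the wrist's pose just before it. get_calibration takes no time and is no camera call.
- ctrl.close_job(): hands the job in; it is judged then, once.
The state is a dict: "time": time; "joint_positions": joint angles; "qd": joint speeds; "joint_torque": joint torques, N m; "position": TCP position; "tool_rot": TCP orientation; "ft_force": force on the tool from outside, world axes, zero at the start; "torque": the same for the moment, N m; "grip_width": opening from 0.0 (shut) to 1.0 (fully open); "grip_force": force on a finger pad.
Only numpy, scipy, OpenCV 4.12 (cv2) and the standard library are available. Lean on these libraries where they do the work, as an engineer would, in place of code of your own. Each camera call takes 0.05 s, during which the arm holds its last target. There are 200 camera calls.

## Task

Slide the square wooden napkin ring off the free end of its holder's bent bar, easing it round the bend without straining the bar, then set it down gently, the same way up, flat in the middle of the white plate, and let go. Do not disturb the other things on the table.

Things in the scene. Friction and masses are not known exactly. Their poses are not given: they have to be found in the camera images.
- ring: The napkin ring on the bar: square dark-wood sleeve, 52 x 52 mm outside, 36 mm long, square through hole 32 x 32 mm, about 60 g. Origin at the hole's centre, halfway along. y axis: along the hole, to the bar's free end; z up. It starts near the post, the hole's ceiling hanging on the bar (centre 2 mm below the bar's axis), askew by up to 2 degrees.
- holder: Wooden holder fixed to the table: foot of radius 55 mm, 22 mm high, and an upright post of radius 14 mm. Origin on the table at the post's axis, z up. The bar leaves the post's head (radius 17 mm, top at 166 mm) along this body's y axis.
- bar_root (a point): Start of the bar on the post's axis, 140 mm above the table. Round rigid bar, 28 mm thick. The first 65 mm run level along the holder's y axis; there it is bent by 6 degrees, and the last 100 mm run straight to the free end. The bend may go left, right, up, down or any way between, is never twice alike, and no reading shows it. A ring centred on the bar has 2 mm of play all round.
- plate: Loose white side plate, 180 mm across, 16 mm high. Origin under its centre, on the table; z up. Its shallow floor in the middle is given by the point plate_in.
- plate_in (a point): Centre of the plate's inner floor, the surface that the ring is set on.
- mug: Bystander: pink mug, 80 mm across, 88 mm high. Origin under its centre.
- glass: Bystander: amber glass cup, 72 mm across, 75 mm high. Origin under its centre.
- dish: Bystander: small green dish, 84 mm across, 22 mm high. Origin under its centre.
- spare_ring: Bystander: a second napkin ring, the same as the first, standing on the table. Origin at its centre, 26 mm above the table.
- pitcher: Bystander: black milk pitcher, 94 mm across, 130 mm high, with a side handle. Origin under its centre.
- sugar: Bystander: glass sugar jar, 64 mm across, 110 mm high. Origin under its centre.
- spoon: Bystander: steel spoon lying on the table, 150 mm long.
Mind the look-alikes: they are no part of the job. What is shaped like the ring but green, red or yellow is not meant.

How it is judged:
By the outcome, as a careful person would: the job done as asked, in the order asked, and still so for the second after the job is handed in, with the robot touching nothing.
It also fails if it takes over 69 s, if anything falls off the work surface, if the arm or the gripper's body presses on something with over 40 N, if the wrist force passes 120 N, or if a joint passes its speed limit or range.

## Working session

There is one attempt and no reset: what is moved stays moved. The work goes in short steps, Python scripts to look and compute and a tool call to move; the robot and the scene stay as the last step left them, time stands still between calls to the robot, and variables do not carry over. Pictures are saved under pics/ and viewed, at most 10 in all, crops included, and the job is handed in when it is done.

Besides the shell and the picture viewer there is one more tool, called as name(argument=value, ...) on one line, values as JSON. play_rows: Moves the arm, as the interface text tells. Shift numbers are shares of 0.1 m and turn numbers shares of 90 degrees, none past 1 either way. Its arguments: {"type":"object","properties":{"increments":{"type":"array"},"squeeze":{"type":"number"}},"required":["increments"]}

```bash
ls; mkdir -p pics
python3 - <<'E'
from bench import ctrl
import cv2,numpy as np
s=ctrl.get_state();print({k:np.round(v,3).tolist() for k,v in s.items()})
for n in("scene","side","wrist"):
    im=ctrl.get_image(n);cv2.imwrite(f"pics/{n}0.png",im[...,::-1]);c=ctrl.get_calibration(n);print(n,{k:np.round(v,4).tolist() for k,v in c.items()})
E
```

```text
pics
{'time': 0.0, 'joint_positions': [-1.181, 0.322, -0.07, 1.452, 0.023, 1.371, -0.057], 'qd': [-0.0, -0.0, 0.001, 0.001, -0.001, 0.0, 0.002], 'joint_torque': [-0.0, -49.13, -0.404, -31.254, -0.064, 0.044, 0.0], 'position': [0.238, 0.604, 0.291], 'tool_rot': [-0.587, -3.086, 0.003], 'ft_force': [0.557, 0.119, 0.287], 'torque': [-0.001, -0.048, -0.066], 'grip_force': 0.0, 'grip_width': 1.005}
scene {'vertical_fov': 50.9826, 'cx': 275.4835, 'cy': 211.6126, 'dist_coeffs': [0.0475, 0.0, 0.0, 0.0, 0.0], 'R': [[-0.2002, 0.9796, 0.0164], [0.7954, 0.1723, -0.5811], [-0.5721, -0.1033, -0.8137]], 't': [0.1694, -0.3903, 1.5349]}
side {'vertical_fov': 45.2862, 'cx': 281.7202, 'cy': 211.4639, 'dist_coeffs': [-0.1214, 0.0, 0.0, 0.0, 0.0], 'R': [[0.9617, -0.2734, -0.0206], [-0.1781, -0.5662, -0.8048], [0.2084, 0.7776, -0.5932]], 't': [-0.5446, 0.1703, 1.2276]}
wrist {'vertical_fov': 60.2862, 'cx': 273.2402, 'cy': 207.173, 'dist_coeffs': [-0.0731, 0.0, 0.0, 0.0, 0.0], 'T_tool_cam': [[0.0003, -0.9574, -0.2888, 0.0803], [1.0, 0.0004, -0.0004, -0.0001], [0.0005, -0.2888, 0.9574, -0.0919], [0.0, 0.0, 0.0, 1.0]]}
```

View pics/scene0.png

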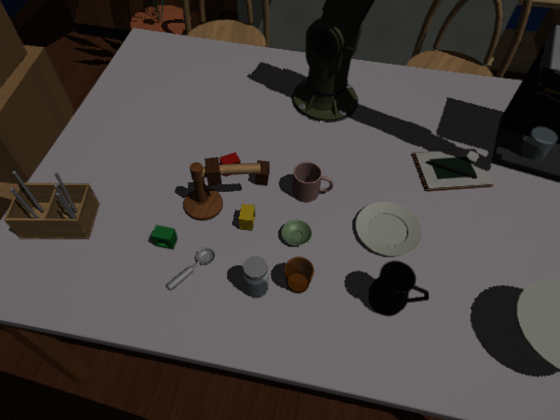

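View pics/side0.png

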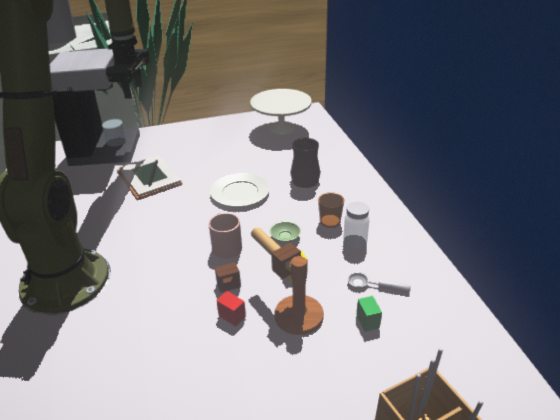

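The scene view shows the holder foot at (203,205), the bar running right from about (200,170) with the ring at (213,172), and the spare ring behind its tip at (262,173). The plate is at (388,229). In the side view the foot is at (299,314), the ring at (286,255), the bar tip at (257,233) and the plate at (240,191).

```bash
cat > h.py <<'E'
import cv2,numpy as np
from scipy.spatial.transform import Rotation as Ro
from bench import ctrl
def K(c):
    f=210/np.tan(np.radians(c["vertical_fov"]/2));return np.array([[f,0,c["cx"]],[0,f,c["cy"]],[0,0,1.]])
def cam(n,s=None):
    c=ctrl.get_calibration(n)
    if "R" in c: R,t=np.array(c["R"]),np.array(c["t"])
    else:
        T=np.array(c["T_tool_cam"]);W=np.eye(4);W[:3,:3]=Ro.from_rotvec(s["tool_rot"]).as_matrix();W[:3,3]=s["position"]
        M=np.linalg.inv(W@T);R,t=M[:3,:3],M[:3,3]
    return K(c),np.array(c["dist_coeffs"],float),R,t
def ray(C,p):
    k,d,R,t=C;u=cv2.undistortPoints(np.array(p,float).reshape(-1,1,2),k,d).reshape(-1,2)
    v=np.c_[u,np.ones(len(u))]@R;return -R.T@t,v/np.linalg.norm(v,axis=1)[:,None]
def plane(C,p,z):
    o,v=ray(C,p);return o+v*((z-o[2])/v[:,2])[:,None]
def tri(rays):
    A=0;b=0
    for o,v in rays:
        P=np.eye(3)-np.outer(v,v);A=A+P;b=b+P@o
    return np.linalg.solve(A,b)
def proj(C,X):
    k,d,R,t=C;return cv2.projectPoints(np.array(X,float).reshape(-1,3),cv2.Rodrigues(R)[0],t,k,d)[0].reshape(-1,2)
E
python3 - <<'E'
from h import *
S=cam("scene");D=cam("side")
print("foot",plane(S,[[203,205]],.02),plane(D,[[299,314]],.02))
print("plate",plane(S,[[388,229]],.014),plane(D,[[240,191]],.014))
print("spare",plane(S,[[262,173]],.026),plane(D,[[228,277]],.026))
print("mug",plane(S,[[307,180]],.088),plane(D,[[226,224]],.088))
a=cv2.imread("pics/scene0.png")[130:230,170:290];b=cv2.imread("pics/side0.png")[210:340,190:340]
cv2.imwrite("pics/c.png",np.hstack([cv2.resize(a,(400,333),interpolation=3),cv2.resize(b,(384,333),interpolation=3)])*1)
E
```

```text
foot [[ 0.54050592 -0.27035407  0.02      ]] [[ 0.52371778 -0.28994226  0.02      ]]
plate [[0.50766009 0.24459746 0.014     ]] [[0.50248815 0.23087157 0.014     ]]
spare [[ 0.39513136 -0.13322718  0.026     ]] [[ 0.39594137 -0.13516347  0.026     ]]
mug [[0.44493803 0.0047763  0.088     ]] [[ 0.4202757  -0.01172107  0.088     ]]
```

View pics/c.png

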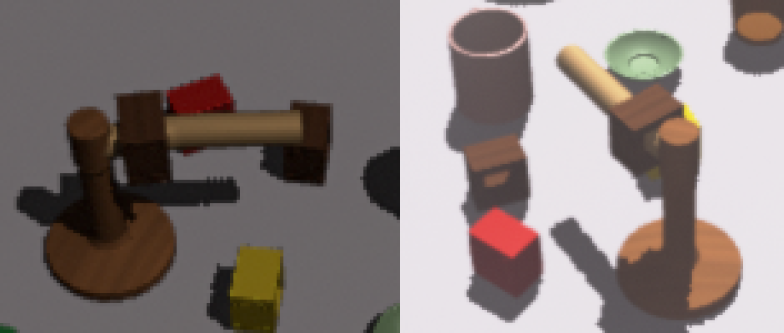

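Run:
```python
from h import *
S=cam("scene");D=cam("side")
def T(a,b): 
    r=[(o,v[0]) for o,v in (ray(S,[a]),ray(D,[b]))];return tri(r).round(4)
sc=lambda x,y:(170+x/3.333,130+y/3.333); sd=lambda x,y:(190+(x-400)/2.56,210+y/2.56)
print("tip",T(sc(302,126),sd(566,55)))
print("head top",T(sc(89,115),sd(679,133)))
print("foot",plane(S,[sc(110,240)],.022),plane(D,[sd(680,262)],.022))
print(Ro.from_rotvec(ctrl.get_state()["tool_rot"]).as_matrix().round(3))
```

```text
tip [ 0.4704 -0.1198  0.1355]
head top [ 0.5238 -0.2774  0.1657]
foot [[ 0.5318319  -0.27274924  0.022     ]] [[ 0.52541359 -0.28727574  0.022     ]]
[[-0.93   0.367 -0.   ]
 [ 0.367  0.93  -0.001]
 [-0.    -0.001 -1.   ]]
```

play_rows(increments=[[[-1,-1,0,0,0,0,1],[-1,-1,0,0,0,0,1],[-1,-1,0,0,0,0,1],[-1,-1,0,0,0,0,1]]])

```text
time: 0.55
position: [0.2994, 0.4692, 0.2924]
tool_rot: [0.601, 3.081, -0.004]
ft_force: [-0.1, 0.4, -0.2]
grip_width: 0.999
grip_force: 0.0
```

play_rows(increments=[[[-1,-1,0,0,0,0,1],[-1,-1,0,0,0,0,1],[-1,-1,0,0,0,0,1],[-1,-1,0,0,0,0,1]]])

```text
time: 0.95
position: [0.3544, 0.3399, 0.2924]
tool_rot: [0.6, 3.082, -0.002]
ft_force: [0.6, -0.0, 0.1]
grip_width: 1.003
grip_force: 0.0
```

play_rows(increments=[[[-1,-1,0,0,0,0,1],[-1,-1,0,0,0,0,1],[-1,-1,0,0,0,0,1],[-1,-1,0,0,0,0,1]]])

```text
time: 1.35
position: [0.4099, 0.2107, 0.2925]
tool_rot: [0.6, 3.082, -0.001]
ft_force: [0.1, 0.3, 0.9]
grip_width: 1.0
grip_force: 0.0
```

play_rows(increments=[[[-1,-1,0,0,0,0,1],[-1,-1,0,0,0,0,1],[-1,-1,0,0,0,0,1],[-1,-1,0,0,0,0,1]]])

```text
time: 1.75
position: [0.4658, 0.0812, 0.2926]
tool_rot: [0.599, 3.082, -0.002]
ft_force: [0.2, 0.4, 0.6]
grip_width: 1.002
grip_force: 0.0
```

play_rows(increments=[[[-0.46,-0.84,0,0,0,0,1],[-0.46,-0.84,0,0,0,0,1],[-0.46,-0.84,0,0,0,0,1],[-0.46,-0.84,0,0,0,0,1]]])

```text
time: 2.15
position: [0.4761, -0.0081, 0.2923]
tool_rot: [-0.588, -3.086, -0.002]
ft_force: [0.5, 0.3, 0.0]
grip_width: 0.998
grip_force: 0.0
```

play_rows(increments=[[[-0.92,-1,0,0,0,0.1,1],[-0.92,-1,0,0,0,0.2,1],[-0.92,-1,0,0,0,0.3,1],[-0.92,-1,0,0,0,0.4,1],[-0.92,-1,0,0,0,0.5,1],[-0.92,-1,0,0,0,0.556,1],[-0.92,-1,0,0,0,0.556,1],[-0.92,-1,0,0,0,0.556,1]]])

```text
time: 2.95
position: [0.5253, -0.1338, 0.292]
tool_rot: [-1.829, -2.554, -0.0]
ft_force: [0.5, 0.4, 0.7]
grip_width: 1.001
grip_force: 0.0
```

```bash
cat > snap.py <<'E'
import sys,json
from h import *
n=sys.argv[1];s=ctrl.get_state();im=ctrl.get_image("wrist");cv2.imwrite(f"pics/{n}.png",im[...,::-1])
json.dump({k:np.array(s[k]).tolist() for k in("position","tool_rot","joint_positions")},open(n+".json","w"));print({k:np.round(s[k],4).tolist() for k in("position","tool_rot","joint_positions","time")})
E
python3 snap.py A
```

```text
{'position': [0.5253, -0.1338, 0.292], 'tool_rot': [-1.8288, -2.5537, -0.0004], 'joint_positions': [-0.4422, 0.0961, 0.6901, 1.7428, -0.0635, 1.3255, 0.589], 'time': 2.95}
```

play_rows(increments=[[[-0.55,-1,0,0,0,0,1],[-0.55,-1,0,0,0,0,1],[-0.55,-1,0,0,0,0,1],[-0.55,-1,0,0,0,0,1],[-0.55,-1,0,0,0,0,1],[-0.55,-1,0,0,0,0,1]]])

```text
time: 3.6
position: [0.4485, -0.218, 0.2922]
tool_rot: [1.832, 2.552, 0.0]
ft_force: [1.1, 0.0, -0.5]
grip_width: 1.001
grip_force: 0.0
```

```bash
python3 snap.py B; python3 -c "
import cv2,numpy as np
cv2.imwrite('pics/AB.png',np.hstack([cv2.resize(cv2.imread(f'pics/{n}.png'),(400,300),interpolation=3) for n in 'AB']))"
```

```text
{'position': [0.4485, -0.218, 0.2922], 'tool_rot': [1.8323, 2.5518, 0.0003], 'joint_positions': [-0.3661, -0.0307, 0.7596, 1.8406, 0.0216, 1.3233, 0.7133], 'time': 3.6}
```

View pics/AB.png

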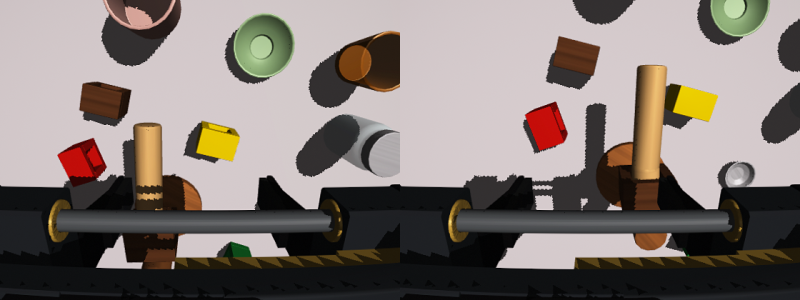

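View A and B show the gripper bar hiding the ring; the bar tip is at about (147,125) in A and (651,67) in B (composite pixels). I'll back off towards the post for unobstructed views.

play_rows(increments=[[[-1,-0.1,-0.4,0,0,0,1],[-1,-0.1,-0.4,0,0,0,1],[-1,-0.1,-0.4,0,0,0,1],[-1,-0.1,-0.4,0,0,0,1],[-1,-0.1,-0.4,0,0,0,1],[-1,-0.1,-0.4,0,0,0,1]]])

```text
time: 4.25
position: [0.4698, -0.3157, 0.3314]
tool_rot: [-1.832, -2.55, -0.002]
ft_force: [-0.3, -0.5, -0.5]
grip_width: 0.998
grip_force: 0.0
```

```bash
python3 snap.py C
```

```text
{'position': [0.4698, -0.3157, 0.3314], 'tool_rot': [-1.8321, -2.5498, -0.0016], 'joint_positions': [-0.2356, 0.1593, 0.8798, 1.631, -0.1251, 1.4116, 0.9828], 'time': 4.25}
```

play_rows(increments=[[[0,1,0,0,0,0,1],[0,1,0,0,0,0,1],[0,1,0,0,0,0,1],[0,1,0,0,0,0,1],[0,1,0,0,0,0,1],[0,1,0,0,0,0,1]]])

```text
time: 4.9
position: [0.5629, -0.2871, 0.3329]
tool_rot: [1.839, 2.546, 0.002]
ft_force: [0.6, -0.8, -1.1]
grip_width: 0.999
grip_force: 0.0
```

```bash
python3 snap.py D; python3 -c "
import cv2,numpy as np
cv2.imwrite('pics/CD.png',np.hstack([cv2.resize(cv2.imread(f'pics/{n}.png')[0:300,120:420],(400,400),interpolation=3) for n in 'CD']))"
```

```text
{'position': [0.5629, -0.2871, 0.3329], 'tool_rot': [1.8391, 2.5464, 0.0016], 'joint_positions': [-0.2201, 0.338, 0.8411, 1.4648, -0.2526, 1.45, 0.9427], 'time': 4.9}
```

View pics/CD.png

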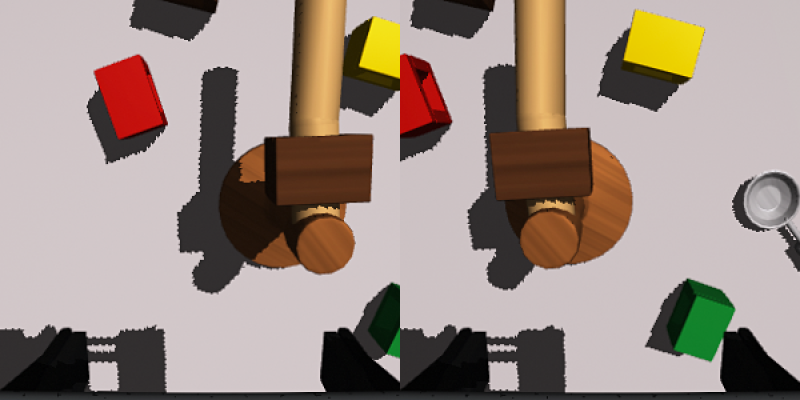

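Zoomed views C/D: the ring's top face is at about (320,168) and (541,163), the head top at (325,245) and (549,238), and the bar runs up past the bend just in front of the ring.

```bash
cat > meas.py <<'E'
from h import *
import json
C={}
planes=[];E={}
def load(n):
    im=cv2.imread(f"pics/{n}.png");return im,cv2.cvtColor(im,cv2.COLOR_BGR2HSV),cam("wrist",json.load(open(n+".json")))
rows={"A":(100,185),"B":(30,165),"C":(0,80),"D":(0,80)};tips={}
for n in "ABCD":
    im,h,c=load(n);C[n]=c
    m=((h[...,0]>8)&(h[...,0]<22)&(h[...,1]>70)&(h[...,2]>100)).astype(np.uint8)
    m=cv2.morphologyEx(m,cv2.MORPH_OPEN,np.ones((3,3)))
    k,l,st,_=cv2.connectedComponentsWithStats(m[:rows[n][1]]);i=1+np.argmax(st[1:,4]);b=l==i
    ys=np.where(b.any(1))[0];ys=ys[ys<rows[n][1]];y0=max(ys.min()+ (14 if n in"AB" else 0),0)
    L=[];Rr=[]
    for y in range(y0,ys.max()-3):
        x=np.where(b[y])[0];L.append((x.min()-.5,y));Rr.append((x.max()+.5,y))
    ns=[]
    w=np.array(Rr)[:,0]-np.array(L)[:,0]
    for P in (L,Rr):
        o,v=ray(c,P);N=np.linalg.svd(v)[2][2];r=v@N;g=abs(r)<2*np.std(r)+1e-6;N=np.linalg.svd(v[g])[2][2];N*=np.sign(N[0]);ns.append(N)
    ns_=ns[0]+ns[1];N=ns_/np.linalg.norm(ns_);planes.append((n,N,o))
    print(n,"rows",y0,ys.max(),"w",w[[0,len(w)//2,-1]],"halfang",np.degrees(np.arccos(ns[0]@ns[1]))/2, "tipmid",np.where(b[ys.min()+1])[0].mean(),ys.min(), "dist",.014/np.sin(np.arccos(ns[0]@ns[1])/2))
    if n in "AB": tips[n]=(np.where(b[ys.min()+1])[0].mean(),ys.min())
    cv2.imwrite(f"pics/m{n}.png",b*255)
def line(sel):
    P=[p for p in planes if p[0] in sel];A=np.array([p[1] for p in P]);bb=np.array([p[1]@p[2] for p in P])
    d=np.linalg.svd(A)[2][2];d*=np.sign(d[1]);x=np.linalg.lstsq(A,bb,rcond=None)[0];x+=d*(-.15-x[1])/d[1];return x,d,A@x-bb
for s in ("CD","AB","BD","AC","BCD","ABCD"):
    x,d,r=line(s);print(s,"pt@y=-.15",x.round(4),"az",np.degrees(np.arctan2(-d[0],d[1])).round(2),"el",np.degrees(np.arcsin(d[2])).round(2),"res mm",(r*1e3).round(2))
pc=lambda x,y:(120+x*.75,y*.75)
def T2(a,b): return tri([(o,v[0]) for o,v in (ray(C["C"],[pc(*a)]),ray(C["D"],[pc(*b)]))]).round(4)
print("head",T2((325,245),(549-400,238)))
cs=[((265,137),(90,133)),((373,134),(191,127)),((371,202),(192,194)),((277,206),(99,201))]
q=[T2(*c) for c in cs];print("ringtop",q,np.mean(q,0))
S=cam("scene")
E
python3 meas.py
```

```text
A rows 78 112 w [41. 44. 26.] halfang 10.64511330667528 tipmid 499.0 64 dist 0.07578823843319832
B rows 105 164 w [33. 34. 33.] halfang 2.5508090776843195 tipmid 355.0 91 dist 0.3145691928246208
C rows 0 79 w [31. 32. 31.] halfang 2.410992707333807 tipmid 364.0 0 dist 0.3327997159210367
D rows 0 79 w [35. 34. 34.] halfang 2.513558658866828 tipmid 226.0 0 dist 0.31922798524817286
CD pt@y=-.15 [ 0.4815 -0.15    0.141 ] az 16.81 el -3.99 res mm [0. 0.]
AB pt@y=-.15 [ 0.3638 -0.15    0.6457] az 15.65 el -9.56 res mm [0. 0.]
BD pt@y=-.15 [ 0.4815 -0.15    0.1406] az 16.84 el -4.27 res mm [-0. -0.]
AC pt@y=-.15 [ 0.3618 -0.15    0.6489] az 15.47 el -9.85 res mm [0. 0.]
BCD pt@y=-.15 [ 0.4815 -0.15    0.1408] az 16.82 el -4.13 res mm [ 0.06 -0.06 -0.  ]
ABCD pt@y=-.15 [ 0.4681 -0.15    0.3964] az 16.68 el -6.93 res mm [-46.77  42.96  43.52 -44.94]
head [ 0.5261 -0.2755  0.1632]
ringtop [array([ 0.4764, -0.2319,  0.1453]), array([ 0.5297, -0.2114,  0.1565]), array([ 0.5413, -0.2451,  0.1619]), array([ 0.4937, -0.2645,  0.1601])] [ 0.510275 -0.238225  0.15595 ][ WARN:0@0.257] global loadsave.cpp:1063 imwrite_ Unsupported depth image for selected encoder is fallbacked to CV_8U.
```

Run:
```python
import cv2
for n,y,a,b in(("C",40,330,392),("D",40,200,250),("B",130,325,385),("A",140,175,240)):
    h=cv2.cvtColor(cv2.imread(f"pics/{n}.png"),cv2.COLOR_BGR2HSV);print(n,[f"{x}:"+",".join(map(str,h[y,x])) for x in range(a,b,2)])
```

```text
C ['330:175,13,208', '332:177,12,208', '334:177,12,208', '336:174,12,208', '338:178,16,194', '340:16,191,28', '342:17,148,50', '344:16,150,75', '346:16,149,103', '348:16,147,125', '350:16,147,146', '352:17,146,168', '354:16,145,183', '356:17,142,197', '358:17,140,212', '360:17,139,222', '362:18,138,227', '364:18,135,231', '366:18,135,232', '368:17,138,226', '370:17,141,219', '372:17,142,208', '374:17,144,195', '376:17,147,175', '378:6,25,51', '380:24,255,41', '382:24,243,41', '384:24,243,42', '386:23,243,42', '388:24,243,42', '390:23,233,35']
D ['200:177,13,203', '202:174,13,203', '204:174,12,205', '206:15,109,47', '208:15,148,88', '210:16,147,125', '212:16,145,149', '214:16,144,170', '216:17,144,188', '218:17,141,199', '220:17,141,211', '222:17,140,223', '224:18,135,230', '226:18,135,232', '228:18,137,230', '230:17,140,223', '232:17,140,213', '234:17,141,202', '236:16,144,191', '238:16,146,177', '240:16,146,162', '242:16,153,127', '244:174,13,190', '246:174,13,204', '248:175,14,204']
B ['325:174,12,214', '327:175,13,215', '329:0,17,180', '331:17,168,35', '333:17,148,55', '335:15,143
[... 322 characters left out ...]
,135', '373:0,16,49', '375:24,249,43', '377:24,249,43', '379:24,243,43', '381:24,237,43', '383:24,237,43']
A ['175:12,183,32', '177:11,176,29', '179:12,200,23', '181:175,17,168', '183:175,13,214', '185:175,13,212', '187:174,12,212', '189:175,13,213', '191:174,12,212', '193:175,13,213', '195:175,13,212', '197:175,13,212', '199:174,12,212', '201:174,12,212', '203:174,12,212', '205:175,13,212', '207:175,13,212', '209:175,13,212', '211:177,12,212', '213:172,13,212', '215:174,12,212', '217:175,13,212', '219:175,13,213', '221:177,12,212', '223:175,13,212', '225:173,14,213', '227:174,12,212', '229:172,13,212', '231:177,12,212', '233:174,12,212', '235:175,13,212', '237:175,13,212', '239:174,12,212']
```

```bash
sed -i 's/^    m=((h.*/    m=((h[...,0]>=14)\&(h[...,0]<=21)\&(h[...,1]>90)\&(h[...,2]>24)).astype(np.uint8);m[:,:X[n][0]]=0;m[:,X[n][1]:]=0/; s/^rows=.*/rows={"A":(100,245),"B":(30,200),"C":(0,80),"D":(0,80)};X={"A":(175,240),"B":(320,380),"C":(320,400),"D":(190,260)};tips={}/; s/b\*255/b.astype(np.uint8)*255/' meas.py
cat >> meas.py <<'E'
x,d,r=line("BCD" if 0 else "ABCD")
print("tip",tri([(o,v[0]) for o,v in (ray(C["A"],[tips["A"]]),ray(C["B"],[tips["B"]]))]))
E
python3 meas.py
```

```text
A rows 186 244 w [38. 38. 38.] halfang 3.0014168225599254 tipmid 207.0 172 dist 0.2673763570781048
B rows 105 199 w [41. 41. 39.] halfang 3.0764011575494288 tipmid 352.5 91 dist 0.26086535108427
C rows 0 79 w [38. 38. 37.] halfang 2.749223680687249 tipmid 360.5 0 dist 0.2918819612794126
D rows 0 79 w [38. 37. 37.] halfang 2.7458308938431646 tipmid 224.5 0 dist 0.2922423380333313
CD pt@y=-.15 [ 0.4798 -0.15    0.1361] az 17.55 el -3.54 res mm [0. 0.]
AB pt@y=-.15 [ 0.4797 -0.15    0.1371] az 17.39 el -2.48 res mm [-0.  0.]
BD pt@y=-.15 [ 0.4799 -0.15    0.1363] az 17.41 el -2.4 res mm [0. 0.]
AC pt@y=-.15 [ 0.4797 -0.15    0.1368] az 17.57 el -3.46 res mm [0. 0.]
BCD pt@y=-.15 [ 0.4799 -0.15    0.1362] az 17.48 el -2.99 res mm [-0.04  0.04  0.  ]
ABCD pt@y=-.15 [ 0.4798 -0.15    0.1366] az 17.48 el -2.98 res mm [ 0.13 -0.03  0.05 -0.15]
head [ 0.5261 -0.2755  0.1632]
ringtop [array([ 0.4764, -0.2319,  0.1453]), array([ 0.5297, -0.2114,  0.1565]), array([ 0.5413, -0.2451,  0.1619]), array([ 0.4937, -0.2645,  0.1601])] [ 0.510275 -0.238225  0.15595 ]
tip [ 0.47066324 -0.12055065  0.13321026]
```

```bash
cat >> meas.py <<'E'
print("----")
for n,off,k in(("C",0,0),("D",0,1)):
    P=plane(C[n],[pc(*c[k]) for c in cs],.164);print(n,"ring",P.mean(0).round(4),"edges az",[np.degrees(np.arctan2(-e[0],e[1])).round(1) for e in (P[0]-P[3],P[1]-P[2])],"front",[np.degrees(np.arctan2(e[1],e[0])).round(1) for e in (P[1]-P[0],P[2]-P[3])],"head",plane(C[n],[pc(*((325,245),(149,238))[k])],.166).round(4))
E
cat > path.py <<'E'
from h import *
AZ1,AZ2,EL=np.radians([22.8,17.5,-3.0])
far=np.array([.4798,-.15,.1366]);u1=np.array([-np.sin(AZ1),np.cos(AZ1),0]);u2=np.array([-np.sin(AZ2)*np.cos(EL),np.cos(AZ2)*np.cos(EL),np.sin(EL)])
bend=far+u2*((.140-far[2])/u2[2]);root=bend-.065*u1
def rot(u):
    x=u;y=np.cross([0,0,-1.],x);y/=np.linalg.norm(y);return np.c_[x,y,np.cross(x,y)]
def ringpose(s):  # s along bar from root
    c=root+s*u1 if s<.065 else bend+(s-.065)*u2
    w=np.clip((s-.047)/.036,0,1);u=(1-w)*u1+w*u2;return c,rot(u/np.linalg.norm(u))
def delta(p,R,s=None):
    s=s or ctrl.get_state();R0=Ro.from_rotvec(s["tool_rot"]).as_matrix()
    return np.r_[R0.T@(p-s["position"])/.1,Ro.from_matrix(R0.T@R).as_rotvec()/(np.pi/2)].round(3)
E
python3 meas.py | sed -n '/----/,$p'
python3 - <<'E'
from path import *
print("bend",bend,"root",root)
for s in(.03,.035,.04):
    c,R=ringpose(s);print(s,c,"pregrasp delta",delta(c+[0,0,.051+.07],R))
E
```

```text
----
C ring [ 0.5088 -0.2385  0.164 ] edges az [np.float64(30.6), np.float64(22.0)] front [np.float64(20.7), np.float64(21.4)] head [[ 0.5253 -0.2754  0.166 ]]
D ring [ 0.5115 -0.2376  0.164 ] edges az [np.float64(22.7), np.float64(18.8)] front [np.float64(21.3), np.float64(22.5)] head [[ 0.5261 -0.2744  0.166 ]]
bend [ 0.49930855 -0.21187321  0.14      ] root [ 0.52449706 -0.27179432  0.14      ]
0.03 [ 0.51287159 -0.24413842  0.14      ] pregrasp delta [ 0.566 -0.342  0.72   0.001 -0.    -0.05 ]
0.035 [ 0.51093402 -0.23952911  0.14      ] pregrasp delta [ 0.615 -0.346  0.72   0.001 -0.    -0.05 ]
0.04 [ 0.50899644 -0.23491979  0.14      ] pregrasp delta [ 0.665 -0.35   0.72   0.001 -0.    -0.05 ]
```

```bash
sed -i 's|^far=.*|&|; s|^bend=.*|XX|' path.py; sed -i 's|;root=.*||; s|^bend=far.*|bend=far+u2*((-.215-far[1])/u2[1]);root=bend-.065*u1|; s|^XX|bend=far+u2*((-.215-far[1])/u2[1]);root=bend-.065*u1|' path.py
cat >> path.py <<'E'
def tcp(s): c,R=ringpose(s);return c-R[:,2]*.054,R
E
python3 - <<'E'
from path import *
print(bend,root);p,R=tcp(.040);print(p,delta(p+[0,0,.065],R), delta(p-[0,0,.002],R))
E
```

```text
[ 0.50029442 -0.215       0.14017182] [ 0.52548293 -0.2749211   0.14017182]
[ 0.50998231 -0.23804658  0.19417182] [ 0.632 -0.35   0.738  0.001 -0.    -0.05 ] [ 6.320e-01 -3.510e-01  1.408e+00  1.000e-03 -0.000e+00 -5.000e-02]
```

play_rows(increments=[[[0.632,-0.35,0,0,0,-0.05,1],[0.632,-0.35,0.3,0,0,-0.05,1],[0.632,-0.35,0.738,0,0,-0.05,1],[0.632,-0.35,0.738,0,0,-0.05,1],[0.632,-0.35,0.738,0,0,-0.05,1],[0.632,-0.35,0.738,0,0,-0.05,1],[0.632,-0.35,0.738,0,0,-0.05,1]]])

```text
time: 5.65
position: [0.5121, -0.2384, 0.2606]
tool_rot: [1.735, 2.615, 0.001]
ft_force: [-0.1, -0.1, -0.9]
grip_width: 1.0
grip_force: 0.0
```

Run:
```python
from path import *
p,R=tcp(.040);print(delta(p-[0,0,.002],R));im=ctrl.get_image("side")
cv2.imwrite("pics/s1.png",cv2.resize(im[170:340,190:340,::-1],(525,595),interpolation=3))
```

```text
[ 0.013 -0.019  0.684  0.002  0.002  0.001]
```

View pics/s1.png

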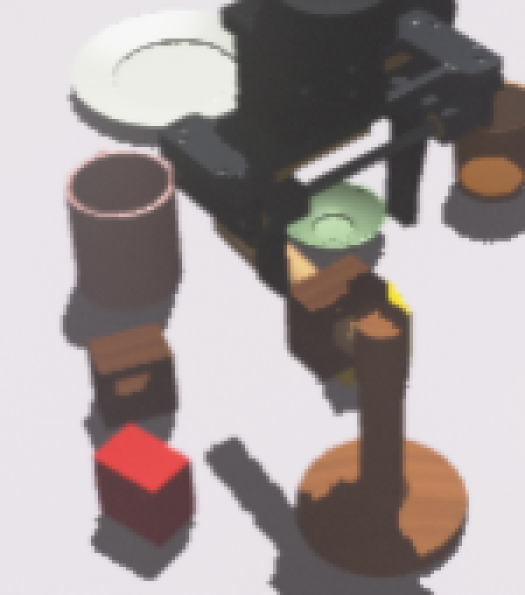

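The jaws straddle the ring at (330,300) in the crop, and nothing is in the way below. I'll descend and close lightly.

play_rows(increments=[[[0.01,-0.02,0.35,0,0,0,1],[0.01,-0.02,0.684,0,0,0,1],[0.01,-0.02,0.684,0,0,0,1],[0.01,-0.02,0.684,0,0,0,1],[0.01,-0.02,0.684,0,0,0,1]]])

```text
time: 6.2
position: [0.51, -0.238, 0.1922]
tool_rot: [1.734, 2.616, 0.001]
ft_force: [-0.3, -0.4, 0.6]
grip_width: 0.996
grip_force: 0.0
```

Run:
```python
from path import *
p,R=tcp(.040);print(delta(p-[0,0,.002],R),ctrl.get_state()["ft_force"])
```

```text
[-0.    -0.     0.     0.002  0.001  0.001] [-0.27430908 -0.44220537  0.61442637]
```

play_rows(increments=[[[0,0,0,0,0,0,0.3],[0,0,0,0,0,0,0.25],[0,0,0,0,0,0,-1],[0,0,0,0,0,0,-1],[0,0,0,0,0,0,-1],[0,0,0,0,0,0,-1],[0,0,0,0,0,0,-1],[0,0,0,0,0,0,-1]]], squeeze=8)

```text
time: 7.0
position: [0.5089, -0.2372, 0.1901]
tool_rot: [1.735, 2.619, 0.0]
ft_force: [-0.6, -0.4, 0.7]
grip_width: 0.598
grip_force: 8.0
```

play_rows(increments=[[[0,0,0,0,0,0,-1],[0,0,0,0,0,0,-1],[0,0,0,0,0,0,-1]]], squeeze=15)

```text
time: 7.3
position: [0.5089, -0.2372, 0.1901]
tool_rot: [1.736, 2.619, 0.0]
ft_force: [0.5, 1.0, 0.9]
grip_width: 0.596
grip_force: 15.0
```

play_rows(increments=[[[0,0,-0.01,0,0,0,-1],[0,0,-0.02,0,0,0,-1],[0,0,-0.02,0,0,0,-1],[0,0,-0.02,0,0,0,-1],[0,0,-0.02,0,0,0,-1]]])

```text
time: 7.8
position: [0.5088, -0.2372, 0.192]
tool_rot: [-1.736, -2.619, 0.0]
ft_force: [-0.1, -0.3, -0.6]
grip_width: 0.597
grip_force: 15.0
```

Run:
```python
from path import *
for i in range(3):
    s=ctrl.get_state();print(np.round(s["position"],4),np.round(s["ft_force"],2),np.round(s["torque"],3));ctrl.get_image("wrist")
```

```text
[ 0.5088 -0.2372  0.192 ] [-0.06 -0.28 -0.56] [-0.09  -0.002 -0.011]
[ 0.5088 -0.2372  0.192 ] [ 0.41 -0.2  -0.83] [-0.103 -0.02   0.077]
[ 0.5088 -0.2372  0.192 ] [ 0.15  0.39 -1.03] [-0.077  0.056 -0.029]
```

```bash
sed -i 's/\*\.054/*.052/' path.py
cat > nxt.py <<'E'
import sys
from path import *
s=ctrl.get_state();print(np.round(s["position"],4),np.round(s["ft_force"],1),np.round(s["torque"],2))
oy=float(sys.argv[2]) if len(sys.argv)>2 else 0; oz=float(sys.argv[3]) if len(sys.argv)>3 else 0
for d in map(float,sys.argv[1].split(",")):
    p,R=tcp(d/1e3);print(d,delta(p+R[:,1]*oy/1e3+R[:,2]*oz/1e3,R,s).tolist())
E
python3 nxt.py 41.3,46,51,56,61,66,71,76
```

```text
[ 0.5088 -0.2372  0.192 ] [ 0.5 -0.3 -0.6] [-0.05  0.04 -0.03]
41.3 [0.001, 0.008, -0.002, 0.0, -0.0, 0.001]
46.0 [0.048, 0.008, -0.002, 0.0, -0.0, 0.001]
51.0 [0.101, 0.008, -0.002, 0.0, -0.004, 0.008]
56.0 [0.155, 0.008, -0.002, 0.0, -0.008, 0.016]
61.0 [0.208, 0.009, -0.002, 0.0, -0.013, 0.024]
66.0 [0.262, 0.01, -0.001, 0.0, -0.018, 0.032]
71.0 [0.315, 0.015, 0.002, 0.001, -0.022, 0.041]
76.0 [0.369, 0.02, 0.005, 0.001, -0.027, 0.049]
```

play_rows(increments=[[[0,0.004,0,0,0,0,-1],[0,0.008,0,0,0,0,-1],[0.02,0.008,0,0,0,0,-1],[0.048,0.008,0,0,0,0,-1],[0.075,0.008,0,0,-0.002,0.004,-1],[0.1,0.008,0,0,-0.004,0.008,-1],[0.1,0.008,0,0,-0.004,0.008,-1],[0.1,0.008,0,0,-0.004,0.008,-1]]])

```text
time: 8.75
position: [0.5057, -0.2275, 0.1921]
tool_rot: [1.748, 2.604, -0.005]
ft_force: [-0.4, 0.7, -1.0]
grip_width: 0.595
grip_force: 15.0
```

```bash
python3 nxt.py 51,53,56,58,61,63,66,71,76
```

```text
[ 0.5057 -0.2275  0.1921] [-0.4  0.7 -1. ] [-0.11  0.04 -0.01]
51.0 [-0.001, -0.001, -0.0, 0.0, 0.0, 0.0]
53.0 [0.021, -0.002, -0.001, 0.0, -0.002, 0.003]
56.0 [0.053, -0.002, -0.001, 0.0, -0.004, 0.008]
58.0 [0.075, -0.002, -0.001, 0.0, -0.006, 0.012]
61.0 [0.107, -0.002, -0.001, 0.0, -0.009, 0.017]
63.0 [0.128, -0.002, -0.001, 0.001, -0.011, 0.02]
66.0 [0.161, -0.001, -0.001, 0.001, -0.014, 0.025]
71.0 [0.214, 0.003, 0.002, 0.001, -0.018, 0.033]
76.0 [0.268, 0.008, 0.004, 0.001, -0.023, 0.041]
```

No contact forces beyond the ring's weight. I'll carry on round the bend.

play_rows(increments=[[[0.025,-0.001,0,0,-0.002,0.003,-1],[0.053,-0.002,0,0,-0.004,0.008,-1],[0.08,-0.002,0,0,-0.0065,0.0125,-1],[0.107,-0.002,0,0,-0.009,0.017,-1],[0.134,-0.001,0,0,-0.0115,0.021,-1],[0.161,0,0,0,-0.014,0.025,-1],[0.161,0,0,0,-0.014,0.025,-1],[0.161,0,0,0,-0.014,0.025,-1]]])

```text
time: 9.55
position: [0.4996, -0.2127, 0.192]
tool_rot: [1.789, 2.554, -0.024]
ft_force: [-0.0, -0.5, 0.0]
grip_width: 0.596
grip_force: 15.0
```

```bash
python3 nxt.py 66,69,72,75,78,81,84,88
```

```text
[ 0.4996 -0.2127  0.192 ] [-0.  -0.5  0. ] [-0.04  0.09  0.01]
66.0 [0.0, -0.001, -0.001, 0.001, 0.0, -0.0]
69.0 [0.032, 0.0, -0.0, 0.001, -0.002, 0.005]
72.0 [0.065, 0.002, 0.001, 0.001, -0.005, 0.01]
75.0 [0.097, 0.003, 0.001, 0.001, -0.008, 0.014]
78.0 [0.129, 0.005, 0.002, 0.001, -0.011, 0.019]
81.0 [0.161, 0.006, 0.003, 0.002, -0.013, 0.024]
84.0 [0.193, 0.008, 0.004, 0.002, -0.015, 0.028]
88.0 [0.233, 0.009, 0.005, 0.002, -0.015, 0.028]
```

play_rows(increments=[[[0.032,0,0,0,-0.002,0.005,-1],[0.065,0.002,0.001,0,-0.005,0.01,-1],[0.097,0.003,0.001,0,-0.008,0.014,-1],[0.129,0.005,0.002,0,-0.011,0.019,-1],[0.161,0.006,0.003,0,-0.013,0.024,-1],[0.193,0.008,0.004,0,-0.015,0.028,-1],[0.233,0.009,0.005,0,-0.015,0.028,-1],[0.233,0.009,0.005,0,-0.015,0.028,-1]]])

```text
time: 10.35
position: [0.4924, -0.1899, 0.1907]
tool_rot: [1.832, 2.499, -0.044]
ft_force: [-0.3, 1.3, 0.2]
grip_width: 0.596
grip_force: 15.0
```

```bash
python3 nxt.py 88,94,100,106,112,118,124
```

```text
[ 0.4924 -0.1899  0.1907] [-0.3  1.3  0.2] [-0.02  0.01 -0.01]
88.0 [-0.007, -0.0, -0.001, 0.002, -0.001, -0.0]
94.0 [0.053, -0.0, -0.001, 0.002, -0.001, -0.0]
100.0 [0.113, -0.0, -0.001, 0.002, -0.001, -0.0]
106.0 [0.173, -0.0, -0.001, 0.002, -0.001, -0.0]
112.0 [0.233, -0.0, -0.001, 0.002, -0.001, -0.0]
118.0 [0.293, -0.0, -0.001, 0.002, -0.001, -0.0]
124.0 [0.353, -0.0, -0.001, 0.002, -0.001, -0.0]
```

play_rows(increments=[[[0.07,0,0,0,0,0,-1],[0.14,0,0,0,0,0,-1],[0.21,0,0,0,0,0,-1],[0.28,0,0,0,0,0,-1],[0.35,0,0,0,0,0,-1],[0.42,0,0,0,0,0,-1],[0.42,0,0,0,0,0,-1]]])

```text
time: 11.05
position: [0.4797, -0.1493, 0.1885]
tool_rot: [1.832, 2.499, -0.043]
ft_force: [-0.5, 0.2, -0.7]
grip_width: 0.595
grip_force: 15.0
```

```bash
python3 nxt.py 130,150,190,196
```

```text
[ 0.4797 -0.1493  0.1885] [-0.5  0.2 -0.7] [-0.03  0.04  0.  ]
130.0 [-0.012, -0.002, -0.001, 0.002, -0.001, 0.0]
150.0 [0.188, -0.001, -0.001, 0.002, -0.001, 0.0]
190.0 [0.588, -0.001, -0.0, 0.002, -0.001, 0.0]
196.0 [0.648, -0.001, -0.0, 0.002, -0.001, 0.0]
```

play_rows(increments=[[[0.08,0,0,0,0,0,-1],[0.16,0,0,0,0,0,-1],[0.24,0,0,0,0,0,-1],[0.32,0,0,0,0,0,-1],[0.4,0,0,0,0,0,-1],[0.48,0,0,0,0,0,-1],[0.56,0,0,0,0,0,-1],[0.56,0,0,0,0,0,-1]]])

```text
time: 11.85
position: [0.4629, -0.0959, 0.1856]
tool_rot: [1.831, 2.5, -0.044]
ft_force: [-0.4, -0.7, -0.4]
grip_width: 0.596
grip_force: 15.0
```

play_rows(increments=[[[0.1,0,0,0,0,0,-1],[0.2,0,0,0,0,0,-1],[0.3,0,0,0,0,0,-1],[0.35,0,0,0,0,0,-1],[0.35,0,0,0,0,0,-1]]])

```text
time: 12.35
position: [0.4525, -0.0629, 0.1838]
tool_rot: [1.831, 2.499, -0.044]
ft_force: [0.6, 0.2, -0.3]
grip_width: 0.595
grip_force: 15.0
```

Run:
```python
from path import *
s=ctrl.get_state();print(np.round(s["position"],4),np.round(s["ft_force"],1),s["time"])
a=ctrl.get_image("scene");b=ctrl.get_image("side")
S=cam("scene");D=cam("side")
for n,im,C in(("sc",a,S),("sd",b,D)): 
    cv2.imwrite(f"pics/{n}1.png",im[...,::-1])
# plate: bright low-sat ellipse
for n,C in(("scene",S),("side",D)):
    im=cv2.imread(f"pics/{n}0.png").astype(int);h=cv2.cvtColor(im.astype(np.uint8),cv2.COLOR_BGR2HSV)
    x,y=(388,229) if n=="scene" else (240,191)
    print(n,[(X,h[y,X].tolist()) for X in range(x-45,x+46,5)])
cv2.imwrite("pics/v.png",np.hstack([cv2.resize(a[120:320,180:440,::-1],(400,308),interpolation=3),cv2.resize(b[120:340,160:380,::-1],(308,308),interpolation=3)]))
```

```text
[ 0.4525 -0.0629  0.1838] [ 0.6  0.2 -0.3] 12.35
scene [(343, [168, 12, 107]), (348, [168, 12, 108]), (353, [165, 19, 27]), (358, [30, 20, 117]), (363, [27, 22, 117]), (368, [30, 19, 109]), (373, [27, 23, 112]), (378, [30, 20, 112]), (383, [30, 20, 112]), (388, [33, 21, 111]), (393, [30, 18, 111]), (398, [30, 19, 110]), (403, [30, 18, 111]), (408, [30, 21, 87]), (413, [33, 23, 102]), (418, [30, 21, 99]), (423, [162, 12, 108]), (428, [168, 12, 108]), (433, [168, 12, 108])]
side [(195, [150, 4, 233]), (200, [150, 4, 233]), (205, [150, 4, 233]), (210, [23, 4, 235]), (215, [30, 5, 237]), (220, [30, 5, 238]), (225, [30, 6, 237]), (230, [30, 6, 237]), (235, [30, 5, 237]), (240, [30, 5, 237]), (245, [30, 6, 237]), (250, [30, 6, 237]), (255, [30, 5, 237]), (260, [35, 7, 235]), (265, [34, 8, 234]), (270, [150, 5, 233]), (275, [150, 5, 234]), (280, [150, 5, 234]), (285, [144, 5, 234])]
```

View pics/v.png

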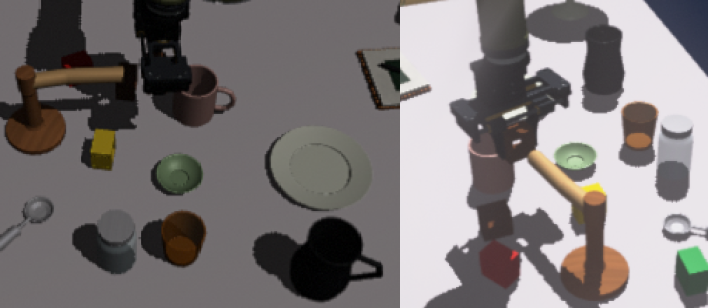

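The ring is clear of the bar and held at (517,140) in the side crop, and the bystanders are undisturbed. Next I'll locate the plate and pitcher while lifting.

```bash
python3 - <<'E'
from path import *
for n,(x,y) in(("scene",(388,229)),("side",(240,191))):
    C=cam(n);im=cv2.imread(f"pics/{n}0.png");h=cv2.cvtColor(im,cv2.COLOR_BGR2HSV)
    m=((h[...,0]>18)&(h[...,0]<60)&(h[...,1]<45)).astype(np.uint8)
    roi=np.zeros_like(m);cv2.circle(roi,(x,y),48,1,-1);m=cv2.morphologyEx(m*roi,cv2.MORPH_CLOSE,np.ones((5,5)));m=cv2.morphologyEx(m,cv2.MORPH_OPEN,np.ones((3,3)))
    cn=max(cv2.findContours(m,0,1)[0],key=cv2.contourArea);hl=cv2.convexHull(cn)[:,0]
    P=plane(C,hl,.015)[:,:2].astype(np.float32);c,r=cv2.minEnclosingCircle(P);e=cv2.fitEllipse(plane(C,cn[:,0],.015)[:,:2].astype(np.float32)*1000);print(n,c,r,e)
S=cam("scene");D=cam("side")
print("pitcher top",plane(S,[(180+335/1.54,120+240/1.54)],.13),plane(D,[(160+(603-400)/1.4,120+35/1.4)],.13))
E
python3 nxt.py 200 | head -1
```

```text
scene (0.5031459927558899, 0.24409008026123047) 0.0911693200469017 ((503.24560546875, 243.65260314941406), (176.052978515625, 179.20587158203125), 31.484806060791016)
side (0.5040116906166077, 0.2423950731754303) 0.09061978757381439 ((504.45166015625, 239.7872772216797), (167.1807403564453, 177.46331787109375), 107.5639877319336)
pitcher top [[0.7129331  0.25088209 0.13      ]] [[0.70885208 0.24006975 0.13      ]]
[ 0.4528 -0.0639  0.184 ] [-0.1 -0.2 -0.9] [ 0.01  0.03 -0.04]
```

play_rows(increments=[[[0,0,-0.3,0,0,0,-1],[0,0,-0.6,0,0.01,0,-1],[0,0,-0.9,0,0.02,0,-1],[0,0,-0.9,0,0.034,0,-1],[0,0,-0.9,0,0.034,0,-1]]], squeeze=20)

```text
time: 12.95
position: [0.4515, -0.0605, 0.2742]
tool_rot: [1.861, 2.53, 0.007]
ft_force: [0.3, 0.1, -0.7]
grip_width: 0.59
grip_force: 20.0
```

play_rows(increments=[[[0.4,0.2,0,0,0,0,-1],[0.92,0.465,0,0,0,0,-1],[0.92,0.465,0,0,0,0,-1],[0.92,0.465,0,0,0,0,-1]]])

```text
time: 13.35
position: [0.4672, 0.0438, 0.2724]
tool_rot: [-1.854, -2.536, 0.001]
ft_force: [0.1, -0.3, -0.3]
grip_width: 0.598
grip_force: 20.0
```

play_rows(increments=[[[0.4,0.2,0,0,0,0,-1],[0.92,0.465,0,0,0,0,-1],[0.92,0.465,0,0,0,0,-1],[0.92,0.465,0,0,0,0,-1]]])

```text
time: 13.75
position: [0.4844, 0.1439, 0.2733]
tool_rot: [1.857, 2.534, 0.001]
ft_force: [-0.9, -0.0, -0.7]
grip_width: 0.6
grip_force: 20.0
```

```bash
python3 snap.py P
python3 - <<'E'
from path import *
s=ctrl.get_state();R=rot(np.array([-np.sin(.3),np.cos(.3),0]));print(delta(np.array([.503,.2435,.274]),R,s),s["ft_force"])
import json
C=cam("wrist",json.load(open("P.json")));print("plate centre px",proj(C,[.5035,.2435,.006]))
im=cv2.imread("pics/P.png");q=proj(C,[[.5035,.2435,.006]]+[[.5035+.09*np.cos(a),.2435+.09*np.sin(a),.016] for a in np.arange(0,6.28,.2)])
for p in q: cv2.circle(im,tuple(int(round(v)) for v in p),1,(0,0,255),-1)
cv2.imwrite("pics/Po.png",im)
E
```

```text
{'position': [0.4844, 0.1439, 0.2733], 'tool_rot': [1.8567, 2.5338, 0.0005], 'joint_positions': [-0.8209, 0.0127, 0.487, 1.8462, -0.0061, 1.2837, -0.0262], 'time': 13.75}
[ 0.913  0.479 -0.005  0.     0.     0.002] [ 0.97807145 -0.33221559 -1.30810484]
plate centre px [[324.58409951  88.71007161]]
```

View pics/Po.png

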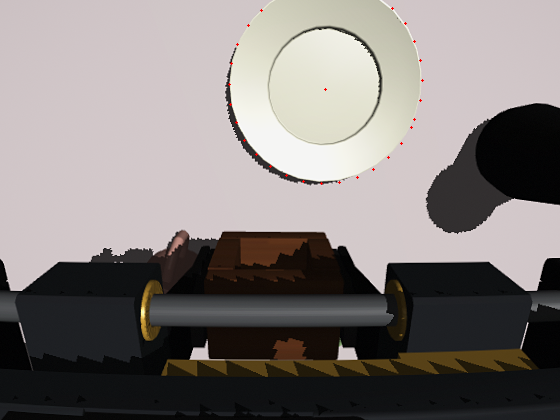

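The predicted rim (red dots) matches the plate, and its floor's centre is at about (325,88), so the plate estimate holds. I'll move over it and descend.

play_rows(increments=[[[0.45,0.23,0,0,0,0,-1],[0.92,0.478,0,0,0,0,-1],[0.92,0.478,0.2,0,0,0,-1],[0.92,0.478,0.5,0,0,0,-1],[0.92,0.478,0.9,0,0,0,-1],[0.92,0.478,0.9,0,0,0,-1],[0.92,0.478,0.9,0,0,0,-1]]])

```text
time: 14.5
position: [0.5033, 0.2438, 0.185]
tool_rot: [1.863, 2.529, 0.002]
ft_force: [1.0, 0.1, 1.0]
grip_width: 0.594
grip_force: 20.0
```

Run:
```python
from path import *
s=ctrl.get_state();R=rot(np.array([-np.sin(.3),np.cos(.3),0]));print(delta(np.array([.503,.2445,.092]),R,s),np.round(s["ft_force"],2),np.round(s["position"],4))
```

```text
[ 0.007 -0.002  0.93   0.001 -0.     0.001] [0.99 0.06 0.97] [0.5033 0.2438 0.185 ]
```

play_rows(increments=[[[0.01,0,0.3,0,0,0,-1],[0.01,0,0.6,0,0,0,-1],[0.01,0,0.8,0,0,0,-1],[0.01,0,0.9,0,0,0,-1],[0.01,0,0.93,0,0,0,-1],[0.01,0,0.93,0,0,0,-1],[0.01,0,0.93,0,0,0,-1]]])

```text
time: 15.2
position: [0.5038, 0.2478, 0.0933]
tool_rot: [1.859, 2.531, 0.009]
ft_force: [-0.1, 0.5, 0.0]
grip_width: 0.599
grip_force: 20.0
```

play_rows(increments=[[[0,0,0.01,0,0,0,-1],[0,0,0.02,0,0,0,-1],[0,0,0.02,0,0,0,-1]]])

```text
time: 15.5
position: [0.5028, 0.2474, 0.0898]
tool_rot: [1.859, 2.532, 0.005]
ft_force: [0.3, -0.3, -0.3]
grip_width: 0.594
grip_force: 20.0
```

play_rows(increments=[[[0,0,0.01,0,0,0,-1],[0,0,0.02,0,0,0,-1],[0,0,0.02,0,0,0,-1]]])

```text
time: 15.8
position: [0.5026, 0.2473, 0.0874]
tool_rot: [1.859, 2.533, 0.004]
ft_force: [1.4, -0.4, -1.3]
grip_width: 0.594
grip_force: 20.0
```

play_rows(increments=[[[-0.03,0,0.0,0,0,0,-1],[-0.03,0,0.01,0,0,0,-1],[-0.03,0,0.01,0,0,0,-1],[-0.03,0,0.01,0,0,0,-1]]])

```text
time: 16.2
position: [0.5036, 0.2445, 0.0866]
tool_rot: [1.859, 2.532, 0.005]
ft_force: [-0.2, 0.4, -0.5]
grip_width: 0.595
grip_force: 20.0
```

play_rows(increments=[[[0,0,0.005,0,0,0,-1],[0,0,0.01,0,0,0,-1],[0,0,0.01,0,0,0,-1],[0,0,0.01,0,0,0,-1]]])

```text
time: 16.6
position: [0.5036, 0.2446, 0.0856]
tool_rot: [1.859, 2.533, 0.005]
ft_force: [0.0, -0.2, -0.9]
grip_width: 0.594
grip_force: 20.0
```

play_rows(increments=[[[0,0,0.005,0,0,0,-1],[0,0,0.01,0,0,0,-1],[0,0,0.01,0,0,0,-1]]])

```text
time: 16.9
position: [0.5036, 0.2445, 0.0845]
tool_rot: [1.859, 2.532, 0.005]
ft_force: [-0.1, -0.1, -1.2]
grip_width: 0.599
grip_force: 20.0
```

play_rows(increments=[[[0,0,0.005,0,0,0,-1],[0,0,0.01,0,0,0,-1],[0,0,0.01,0,0,0,-1]]])

```text
time: 17.2
position: [0.5036, 0.2445, 0.0835]
tool_rot: [1.859, 2.533, 0.005]
ft_force: [0.7, 0.0, -0.7]
grip_width: 0.597
grip_force: 20.0
```

play_rows(increments=[[[0,0,0.005,0,0,0,-1],[0,0,0.01,0,0,0,-1],[0,0,0.01,0,0,0,-1]]])

```text
time: 17.5
position: [0.5037, 0.2446, 0.0831]
tool_rot: [-1.859, -2.533, -0.005]
ft_force: [-1.9, -0.6, 6.1]
grip_width: 0.6
grip_force: 20.0
```

Run:
```python
from path import *
f=[]
for i in range(5): f.append(ctrl.get_state()["ft_force"]);ctrl.get_image("side")
print(np.mean(f,0))
```

```text
[-1.89375751 -1.26502759  6.01638334]
```

Contact with the plate at TCP z ≈ 0.083. I'll ease the pressure off and release.

play_rows(increments=[[[0,0,-0.004,0,0,0,-1],[0,0,-0.004,0,0,0,-1]]], squeeze=5)

```text
time: 17.95
position: [0.5037, 0.2446, 0.0831]
tool_rot: [1.859, 2.532, 0.005]
ft_force: [-1.6, 0.1, 3.1]
grip_width: 0.595
grip_force: 5.0
```

play_rows(increments=[[[0,0,0,0,0,0,0.22],[0,0,0,0,0,0,0.25],[0,0,0,0,0,0,0.3],[0,0,0,0,0,0,0.4],[0,0,0,0,0,0,0.5],[0,0,0,0,0,0,0.5],[0,0,0,0,0,0,0.5]]])

```text
time: 18.65
position: [0.5036, 0.2446, 0.083]
tool_rot: [1.859, 2.533, 0.005]
ft_force: [0.7, -0.3, -0.4]
grip_width: 0.742
grip_force: 0.0
```

play_rows(increments=[[[0,0,-0.1,0,0,0,0.5],[0,0,-0.25,0,0,0,0.5],[0,0,-0.5,0,0,0,0.5],[0,0,-0.9,0,0,0,0.5],[0,0,-0.9,0,0,0,0.5],[0,0,-0.9,0,0,0,0.5]]])

```text
time: 19.25
position: [0.5044, 0.2448, 0.1755]
tool_rot: [1.858, 2.532, 0.011]
ft_force: [0.2, 0.9, -0.6]
grip_width: 0.748
grip_force: 0.0
```

play_rows(increments=[[[-0.5,0,-0.4,0,0,0,0.5],[-1,0,-0.7,0,0,0,0.5],[-1,0,-0.7,0,0,0,0.5],[-1,0,-0.7,0,0,0,0.5],[-1,0,-0.7,0,0,0,0.5]]])

```text
time: 19.75
position: [0.5326, 0.1492, 0.242]
tool_rot: [-1.859, -2.531, -0.004]
ft_force: [-0.8, 0.8, -0.7]
grip_width: 0.752
grip_force: 0.0
```

```bash
python3 snap.py Q
python3 - <<'E'
from path import *
a=ctrl.get_image("scene")[100:320,170:440,::-1];b=cv2.imread("pics/Q.png")
cv2.imwrite("pics/fin.png",np.hstack([cv2.resize(a,(400,326),interpolation=3),cv2.resize(b,(400,326))]))
E
```

```text
{'position': [0.5326, 0.1492, 0.242], 'tool_rot': [-1.8586, -2.5312, -0.0039], 'joint_positions': [-0.77, 0.1511, 0.4962, 1.7799, -0.0789, 1.2285, 0.0519], 'time': 19.75}
```

View pics/fin.png

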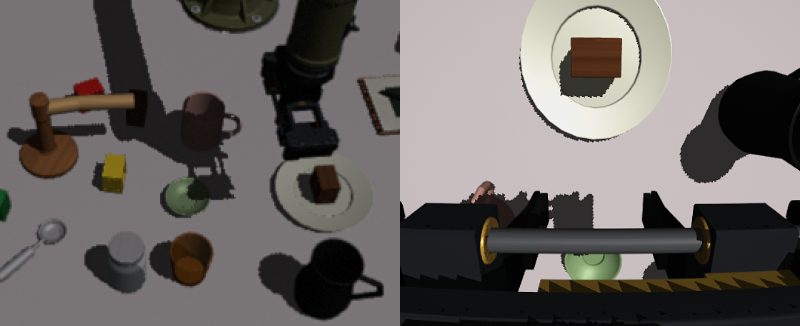

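The ring sits flat at the plate's centre, at (596,57) on a floor centred at (596,57). The other things are where they were, and the arm is clear.

```bash
python3 -c "
from bench import ctrl
print(ctrl.close_job())"
```

```text
the job is handed in; nothing more can be done
None
```

The napkin ring came off the bar's free end with no sign of strain (forces stayed near the ring's own weight) and now sits flat, same way up, in the middle of the white plate; it is released, nothing else appears to have moved, and the job was handed in at about 20 s.

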